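# Clear the blast gate and hold it half open

### The arm

A 6-joint arm with a two-finger parallel gripper is mounted at the origin on the work surface. World frame = base frame: x ahead of the robot, y to its left, z up, the work surface at z = 0. Lengths are in m, angles in rad, forces in N, time in s.
With the tool pointing down it reaches from about 0.35 to 0.775 m from the base axis. Payload 7.3 kg.
Tool frame: the origin (TCP) lies on the centre line of the jaws, within the pads' length; the fingertips stand 17 mm ahead of it and the grasp point (between the pads) lies 2 mm behind it (robot.tip_extent is the distance from the TCP to the fingertips, in m); z points along the fingers, y is the line along which they close (so a half turn about z gives the same grasp; the last joint's range is limited). The gripper opens to 92 mm and grips with 3 to 60 N. Pads are 19 mm wide; open, the fingers measure 130 mm over their backs; the gripper's body (75 mm by 190 mm) begins 47 mm behind the grasp point.
Start: joints at [-1.317, 0.342, 1.524, -0, 1.275, -0.146], TCP at [0.204, -0.484, 0.244] pointing down, gripper open.
Joint ranges: [-2.53, 2.53], [-0.77, 2.02], [0.04, 2.7], [-1, 4.14], [0.28, 2.66], [-3.11, 3.11]. Speed limits (rad/s): [2.57, 2.57, 3.14, 3.14, 3.14, 3.14].

### API

Orientations are given as [roll, pitch, yaw] about the fixed x, y, z axes, in that order (R = Rz(yaw) Ry(pitch) Rx(roll)).
In Python, from cell import robot gives the robot as it stands.
- The arm moves only by the tool step_arm, never from a script. Its argument "motion" is a list of rows, each a list of 2 entries, a list of its own where there are three numbers: the shift along the tool's x, y, z in units of 60 mm (1.0 is 60 mm), then the turn about the tool's z in rad. In form: [[[x, y, z], spin], ...]. A call has 1 to 10 rows; each row is the pose to reach, as a shift and turn from the pose commanded when the call began, along the tool's axes at that moment; what a row does not reach only later rows make up. A row lasts 1/8 s, in which the tool goes at most 62.5 mm and 10.7 degrees, less where a joint would pass 70% of its speed; a pose out of reach is approached as far as the arm can. A call with a gripper value outside its range is refused whole. "hand" is the closure in counts, from 0 (fully open) to 255 (shut), set as the call begins (left out, the last holds). The fingers move at their own pace and stop on an object; "squeeze" is the grip in N (left out, the last holds). Time passes only in rows, so rows that repeat a pose let the fingers close. It gives the time, the measured TCP pose, the force, the opening and the grip force at its end, in the units of the state.
- robot.observe(): the state, without advancing time (a new reading comes with each control period).
- robot.read_camera(name): name is "scene" or "side" or "wrist"; returns a dict with "pixels" (400x640x3 uint8, red, green, blue), "intrinsics" (3x3 intrinsics, pixels), "k1" (the pictures are not rectified: a ray, as slopes to the right and down, at radius r is drawn at 1 + k1 r^2 times it, then the intrinsics apply), "xyz" and "rotation" of the camera in the world; the wrist camera has in their place "T_tool_cam" (4x4, takes a point from camera to tool coordinates, whose origin is the TCP and whose axes are the flange's). Camera axes: x right, y up, looking along -z (the intrinsics and any distortion apply to the point x, -y, -z); pixel columns grow to the right and rows downward; lengths in m; the calibration is good to about 2 mm. A picture is of the moment at which its call begins: read the wrist's pose just before it. There is no depth.
- robot.hand_in(): hands the job in; it is judged then, once.
The state is a dict: "time": time; "qpos": joint angles; "qvel": joint speeds; "joint_efforts": joint torques, N m; "tool_pos": TCP position; "tool_rot": TCP orientation; "contact_force": force on the tool from outside, world axes, zero at the start; "torque": the same for the moment, N m; "opening": finger opening in m; "grip_force": force on a finger pad.
Only numpy, scipy, OpenCV 4.12 (cv2) and the standard library are available. Lean on these libraries where they do the work, as an engineer would, in place of code of your own. Each camera call takes 0.05 s, during which the arm holds its last target. There are 200 camera calls.

### The job

Gently pick up the thin-walled wooden cup that stands in the way on the dust box and stand it upright in the empty half of the wooden tray, without squeezing it hard or dropping it. Then slide the spring-loaded shutter of the dust box half open with the fingers, so that its red pointers meet the yellow marks, and finish while still holding it there against its spring. Leave everything else where it is.

Things in the scene. Friction and masses are not known exactly. Their poses are not given: they have to be found in the camera images.
- gate: fixed plywood dust box, 160 (x) x 320 (y) mm, flat metal top 74 mm high with a 64 mm round air hole at y = -90 mm; black pipe stub on its +x side near the -y end, out to x = 134 mm. Dark rails along y at x = +/-58 mm (12 mm wide, tops 80 mm high) guide the shutter. Origin: centre of its underside. Its own +y is the direction in which the shutter opens
- shutter (a joint): opening of the steel shutter in m: 0 shut, 0.040 half, 0.080 full. A spring shuts it: 3 N when shut, 9 N at half, 15 N at full (150 N/m); let go, it runs back shut. Plate 98 x 100 mm, its upper face 77 mm above the bench; it reaches 85 mm from its red tab to the gate's -y and 15 mm to +y. A red pointer line lies on the plate at each end of the tab
- tab_top (a point): centre of the top of the red upright tab fixed on the shutter, 123 mm above the bench; tab 40 mm wide (gate's x), 12 mm thick (gate's y), 46 mm tall above the plate. It moves with the shutter: at y = -55 mm of the gate when shut, -15 mm at half. Axes as the gate's. May be pushed from its -y side or pinched over its 12 mm
- half_mark (a point): point midway between the two yellow marks that lie across the rails, 80 mm above the bench, at y = -15 mm of the gate: the tab stands here at half opening. Fixed to the gate, axes as the gate's
- cup: fragile turned pine cup, round, 52 mm outer diameter, 65 mm tall, 3 mm wall, about 60 g, open upward with a dark band near its foot; stands on the gate's metal top ahead (+y) of the shutter. Origin: centre of its underside. It cracks if the fingers press on it with more than 70 N in all (both fingers added), so grip it with under 35 N per finger
- tray: fixed low wooden tray, 240 (x) x 150 (y) x 25 mm, walls 6 mm, floor 6 mm thick, parted in two halves by a 6 mm wall across its middle; two finials stand in its +x half, the -x half is empty. Origin: centre of its underside, on the bench
- tray_free (a point): centre of the floor of the tray's empty half (6 mm above the bench; the half is 111 x 138 mm inside). Axes as the tray's
- wheel: toy wheel, dark turned wood, 36 mm diameter, 16 mm high, lying on the +y end of the dust box's metal top; bystander; origin: centre of its underside
- finial_a: turned dark-wood finial, 34 mm wide, 44 mm tall, standing in the full (+x) half of the tray; bystander; origin: centre of its underside
- finial_b: turned pale-wood finial, 34 mm wide, 44 mm tall, standing in the full (+x) half of the tray; bystander; origin: centre of its underside
- pot: grey pencil pot with pencils, 72 mm wide, pot 100 mm and pencils 155 mm high, at the back of the bench; bystander; origin: centre of its underside
- earmuffs: red ear defenders with black headband, lying, about 140 x 190 x 40 mm, at the back; bystander; origin: between the two red shells, on the bench
- block: loose pine block 100 x 45 x 40 mm at the back; bystander; origin: centre of its underside
- mallet: hammer lying at the back, about 280 mm long; bystander; origin: on its underside
Things that resemble listed ones, but are neither listed nor needed, are in the scene too. Leave any green look-alike of the cup alone.

How it is judged:
By the outcome, as a careful person would: the job done as asked, in the order asked, and still so for the second after the job is handed in, while the arm keeps its last pose, push and grip.
It also fails if it takes over 58 s, if anything falls off the work surface, if the arm or the gripper's body presses on something with over 40 N, if the wrist force passes 120 N, or if a joint passes its speed limit or range.

## Working session

There is one attempt and no reset: what is moved stays moved. The work goes in short steps, Python scripts to look and compute and a tool call to move; the robot and the scene stay as the last step left them, time stands still between calls to the robot, and variables do not carry over. Pictures are saved under pics/ and viewed, at most 10 in all, crops included, and the job is handed in when it is done.

Besides the shell and the picture viewer there is one more tool, called after "Call:" as name([rows], argument=value, ...), one row to a line, values as JSON. step_arm: Moves the arm, as the interface text tells. Its arguments: {"type":"object","properties":{"motion":{"type":"array"},"hand":{"type":"number"},"squeeze":{"type":"number"}},"required":["motion"]}

```bash
mkdir -p pics; ls; cat > h.py <<'E'
import numpy as np, cv2, json
from cell import robot
from scipy.spatial.transform import Rotation as Ro
def shot(name,fn=None):
    s=robot.observe(); c=robot.read_camera(name)
    if fn: cv2.imwrite('pics/'+fn,c['pixels'][:,:,::-1])
    if 'T_tool_cam' in c:
        T=np.eye(4); T[:3,:3]=tr(s); T[:3,3]=s['tool_pos']; T=T@np.array(c['T_tool_cam'])
        c['xyz']=T[:3,3]; c['rotation']=T[:3,:3]
    return c
def tr(s):
    r=np.array(s['tool_rot'],float)
    return r if r.shape==(3,3) else Ro.from_euler('xyz',r).as_matrix()
def ray(c,px):
    K=np.array(c['intrinsics']); d=np.array([(px[0]-K[0,2])/K[0,0],(px[1]-K[1,2])/K[1,1]]); u=d.copy()
    for _ in range(20): u=d/(1+c['k1']*(u@u))
    return np.array(c['xyz']),np.array(c['rotation'])@np.array([u[0],-u[1],-1])
def onz(c,px,z):
    o,d=ray(c,px); return o+d*(z-o[2])/d[2]
def proj(c,p):
    q=np.array(c['rotation']).T@(np.array(p)-c['xyz']); u=np.array([q[0],-q[1]])/-q[2]
    u=u*(1+c['k1']*(u@u)); K=np.array(c['intrinsics']); return K[0,0]*u[0]+K[0,2],K[1,1]*u[1]+K[1,2]
E
python3 - <<'E'
from h import *
print(robot.observe())
for n in('scene','side','wrist'):
    c=shot(n,n+'0.png'); print(n,c['xyz'],c['rotation'])
E
```

```text
pics
{'time': 0.0, 'qpos': array([-1.31698835e+00,  3.42710970e-01,  1.52505831e+00, -3.00226401e-05,
        1.27543808e+00, -1.45986387e-01]), 'qvel': array([-0.00013852, -0.0021422 , -0.00071522, -0.00021019,  0.00096516,
        0.0001336 ]), 'joint_efforts': array([-1.67257822e-03, -4.31255865e+01, -2.44218671e+01,  7.18111242e-02,
        5.61797374e-02, -9.93968547e-05]), 'tool_pos': array([ 0.20425929, -0.48318649,  0.24303666]), 'tool_rot': array([-3.13999094e+00, -2.06486456e-04,  3.99802957e-01]), 'contact_force': array([0.33245146, 0.65833598, 0.36000429]), 'torque': array([ 0.00656168, -0.04410425, -0.0033517 ]), 'grip_force': 0.0, 'opening': 0.0920810343277483}
scene [1.02040414 0.48848079 0.64879346] [0.87305128 0.00265371 2.35547822]
side [ 0.54409032 -0.70719084  0.87213429] [ 0.76571366 -0.02010593  0.00360469]
wrist [ 0.27882804 -0.45166115  0.38471165] [[ 0.38785997  0.87955666  0.27558072]
 [-0.92171759  0.37049139  0.11477284]
 [-0.00115107 -0.29852338  0.95440163]]
```

```bash
sed -i "s/    return c$/    if np.ndim(c['rotation'])==1: c['rotation']=Ro.from_euler('xyz',c['rotation']).as_matrix()\n    return c/" h.py; head -12 h.py|tail -5
```

```text
T=np.eye(4); T[:3,:3]=tr(s); T[:3,3]=s['tool_pos']; T=T@np.array(c['T_tool_cam'])
        c['xyz']=T[:3,3]; c['rotation']=T[:3,:3]
    if np.ndim(c['rotation'])==1: c['rotation']=Ro.from_euler('xyz',c['rotation']).as_matrix()
    return c
def tr(s):
```

View pics/scene0.png

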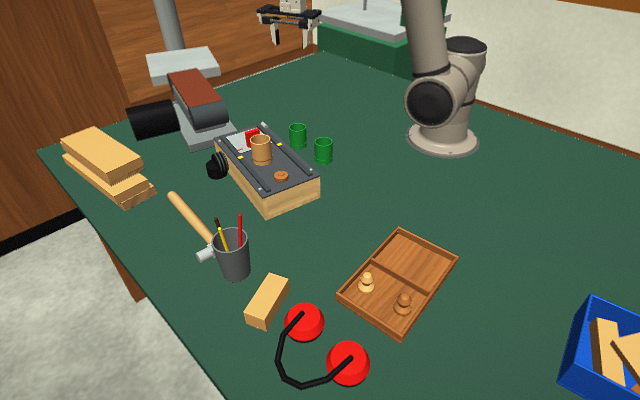

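View pics/side0.png

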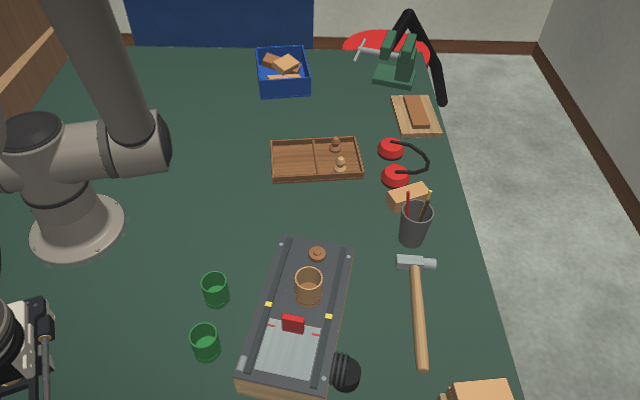

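In the side view the wooden cup (309,286) stands on the dust box ahead of the red tab (293,324). The yellow marks are at (268,304) and (329,317), and the tray's empty half is on the left at (293,162). Things that could be taken for the cup: two green cups (215,289) and (204,341), the grey pot (415,225), and the wheel (317,254). I choose (309,286) because it is pine-coloured and open-topped. Next I measure, with one close crop as a check.

```bash
python3 - <<'E'
from h import *
c=shot('side'); im=c['pixels']; hsv=cv2.cvtColor(im,cv2.COLOR_RGB2HSV)
def blobs(lo,hi,roi,amin=5):
    m=cv2.inRange(hsv,lo,hi); k=np.zeros_like(m); x0,y0,x1,y1=roi; k[y0:y1,x0:x1]=m[y0:y1,x0:x1]
    n,l,s,ce=cv2.connectedComponentsWithStats(k); return [(ce[i].round(1),s[i]) for i in range(1,n) if s[i][4]>=amin]
for b in blobs((20,120,150),(35,255,255),(230,280,370,340)): print('yellow',b, onz(c,b[0],.08).round(4))
for b in blobs((0,150,80),(6,255,255),(255,300,345,345)): print('red',b, onz(c,b[0],.078).round(4))
for p in [(271,142),(359,137),(363,177),(274,183)]: print('tray',onz(c,p,.025).round(4))
print('cuprim', onz(c,(295,277),.139).round(4),onz(c,(323,277),.139).round(4),onz(c,(309,267),.139).round(4))
print('box', onz(c,(283,238),.074),onz(c,(353,246),.074),onz(c,(235,381),.074))
s=shot('scene')
a=cv2.resize(im[225:375,200:380],None,fx=3.5,fy=3.5,interpolation=2)
cv2.imwrite('pics/crop1.png',a[:,:,::-1])
E
```

```text
yellow (array([268. , 303.6]), array([265, 301,   7,   6,  33], dtype=int32)) [ 0.4698 -0.2413  0.08  ]
yellow (array([328.1, 315.6]), array([325, 313,   7,   6,  34], dtype=int32)) [ 0.5831 -0.2647  0.08  ]
red (array([292.8, 322.9]), array([282, 313,  22,  21, 351], dtype=int32)) [ 0.518  -0.2795  0.078 ]
red (array([269.9, 324.6]), array([267, 324,   7,   2,   8], dtype=int32)) [ 0.4762 -0.2836  0.078 ]
red (array([315.7, 334.3]), array([313, 334,   6,   2,   7], dtype=int32)) [ 0.5602 -0.3015  0.078 ]
tray [0.4367 0.2944 0.025 ]
tray [0.6814 0.3228 0.025 ]
tray [0.6819 0.1623 0.025 ]
tray [0.455  0.1352 0.025 ]
cuprim [ 0.5208 -0.2201  0.139 ] [ 0.5721 -0.2192  0.139 ] [ 0.5462 -0.1976  0.139 ]
box [ 0.48988396 -0.07880786  0.074     ] [ 0.63869483 -0.09736036  0.074     ] [ 0.42414539 -0.38658344  0.074     ]
```

View pics/crop1.png

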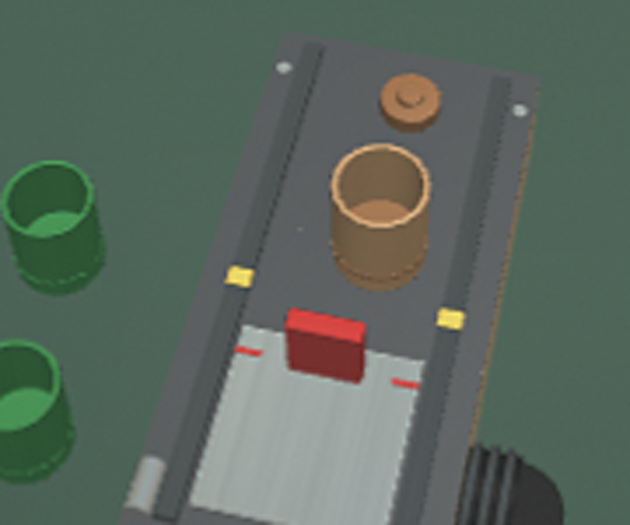

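The crop confirms the choice: open pine cup, rim centre near (381,185) in the crop, about side pixel (309,278). The shutter is shut, with the tab ahead of the plate's pointers. Before reaching I check the rim and tray more closely and how near the sander is to my path.

```bash
python3 - <<'E'
from h import *
c=shot('side'); s=shot('scene')
print('cup side',onz(c,(308.9,278),.139), 'scene',onz(s,(261,141),.139))
for p in [(185,150),(238,140),(150,130),(155,200)]: print('sander/boards base',onz(s,p,0))
for p in [(230,72),(195,100)]: print('top if z=.2',onz(s,p,.2), onz(s,p,.12))
print('robot gripper px', proj(s,robot.observe()['tool_pos']),proj(c,(0.5465,-.221,.139)))
for n,p in dict(a=(399,228),b=(458,257),d=(398,341),e=(337,294)).items(): print('tray',onz(s,p,.025))
print('divider',onz(s,(372,262),.025),onz(s,(429,294),.025),onz(c,(314,140),.025),onz(c,(317,180),.025))
E
```

```text
cup side [ 0.54626859 -0.22181451  0.139     ] scene [ 0.55024695 -0.20890162  0.139     ]
sander/boards base [ 0.61989079 -0.52374182  0.        ]
sander/boards base [ 0.47033537 -0.45622069  0.        ]
sander/boards base [ 0.63991046 -0.71560486  0.        ]
sander/boards base [ 0.79639521 -0.36389406  0.        ]
top if z=.2 [ 0.43227383 -0.49967915  0.2       ] [ 0.32743624 -0.67582431  0.12      ]
top if z=.2 [ 0.60347353 -0.40821621  0.2       ] [ 0.52915327 -0.56805758  0.12      ]
robot gripper px (np.float64(290.33242658691904), np.float64(40.24517273431087)) (np.float64(309.03176551743405), np.float64(277.62531725540236))
tray [0.45432929 0.16383388 0.025     ]
tray [0.4370012  0.30535679 0.025     ]
tray [0.68299081 0.33040924 0.025     ]
tray [0.68733524 0.18759901 0.025     ]
divider [0.57696797 0.18450419 0.025     ] [0.56104444 0.3141816  0.025     ] [0.55522928 0.30621401 0.025     ] [0.56362572 0.14852832 0.025     ]
```

View pics/wrist0.png

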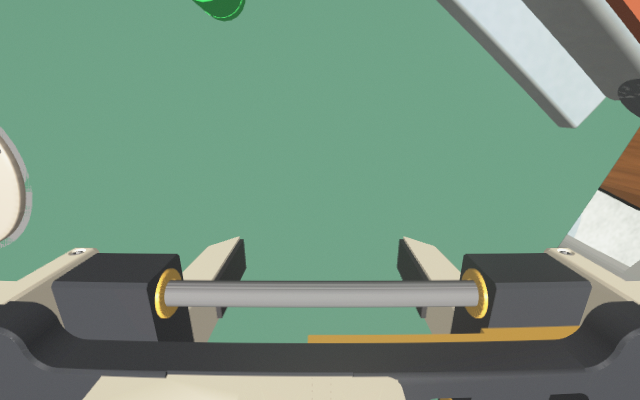

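The wrist view shows the sander to the right (570,100) and a green cup edge at the top (220,5). I'll go round on the near side to a point 80 mm behind the cup and look from there.

Call:
step_arm([
  [[0.8,-0.6,-0.3],-0.1],
  [[1.6,-1.25,-0.3],-0.25],
  [[2.4,-1.9,-0.3],-0.4],
  [[3.2,-2.5,-0.3],-0.55],
  [[4.0,-2.1,-0.3],-0.7],
  [[4.8,-1.6,-0.3],-0.85],
  [[5.5,-1.1,-0.3],-0.967],
  [[6.2,-0.7,-0.3],-0.967],
  [[6.2,-0.7,-0.3],-0.967],
  [[6.2,-0.7,-0.3],-0.967],
], hand=0, squeeze=10)

```text
time: 1.6
tool_pos: [0.5302, -0.2999, 0.2613]
tool_rot: [-3.14, -0.0, 1.367]
contact_force: [-0.2, 0.0, 0.6]
opening: 0.0917
grip_force: 0.0
```

```bash
python3 - <<'E'
from h import *
s=robot.observe(); print(s['time'],s['tool_pos'],s['tool_rot'],s['qpos'])
w=shot('wrist','w1.png')
print('pred cup rim',proj(w,(.5463,-.2218,.139)),'half',proj(w,(.5265,-.253,.08)))
hsv=cv2.cvtColor(w['pixels'],cv2.COLOR_RGB2HSV)
for nm,lo,hi,z in (('y',(20,120,120),(35,255,255),.08),('r',(0,150,60),(6,255,255),.078)):
    n,l,st,ce=cv2.connectedComponentsWithStats(cv2.inRange(hsv,lo,hi))
    for i in range(1,n):
        if st[i][4]>20: print(nm,ce[i],st[i],onz(w,ce[i],z))
E
```

```text
1.6 [ 0.53016981 -0.29988617  0.26126997] [-3.14027911e+00 -2.74268763e-04  1.36701804e+00] [-6.40380628e-01  4.88763262e-01  1.24502128e+00 -3.10964594e-04
  1.40911442e+00 -4.36552263e-01]
pred cup rim (np.float64(321.51169061888817), np.float64(113.25093834447858)) half (np.float64(309.5056310877382), np.float64(145.8928858088704))
y [313.04545455  19.04545455] [310  15   7   9  22] [ 0.55629325 -0.13324678  0.08      ]
y [321.06368564 109.9295393 ] [301  90  41  41 738] [ 0.54650103 -0.2187605   0.08      ]
y [256.54263566 145.96124031] [251 141  12  11 129] [ 0.46983868 -0.24117023  0.08      ]
y [363.21186441 146.42372881] [357 142  13  10 118] [ 0.58377331 -0.26546019  0.08      ]
y [164.43087971 293.57091562] [155 269  26  49 557] [ 0.30079887 -0.39891572  0.08      ]
y [482.09917355 295.48347107] [473 270  15  48 242] [ 0.70542163 -0.48604443  0.08      ]
y [457.49579087 335.85644661] [ 308  326  272   17 2257] [ 0.66993738 -0.54476759  0.08      ]
r [309.13884993 187.22720898] [289 178  40  19 713] [ 0.51591021 -0.29879734  0.078     ]
r [273.23809524 181.47619048] [268 181  11   2  21] [ 0.47736254 -0.28386962  0.078     ]
r [347.  181.5] [342 181  11   2  22] [ 0.55949615 -0.30100292  0.078     ]
```

View pics/w1.png

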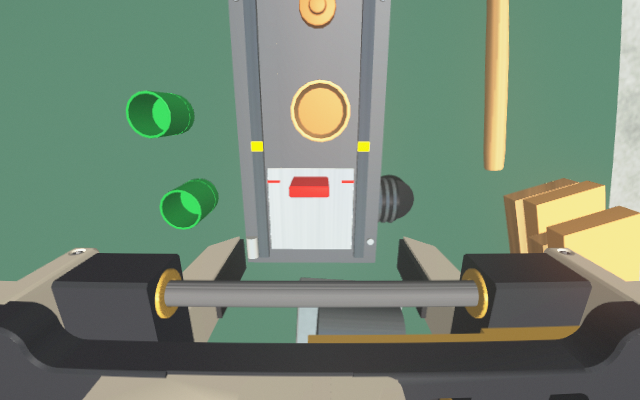

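The wrist view matches the estimates. The cup rim is centred at (320,110), the yellow marks are at (256,146) and (363,146), and the tab is at (309,187). I'll go over the cup and then down.

Call:
step_arm([
  [[0.7,0,0],0],
  [[1.36,0,0],0],
  [[1.36,0,0.6],0],
  [[1.36,0,1.2],0],
  [[1.36,0,1.7],0],
  [[1.36,0,2.1],0],
  [[1.36,0,2.36],0],
  [[1.36,0,2.36],0],
  [[1.36,0,2.36],0],
], hand=80, squeeze=8)

```text
time: 2.78
tool_pos: [0.5476, -0.2207, 0.1214]
tool_rot: [3.14, 0.001, 1.367]
contact_force: [-0.2, -0.6, -0.2]
opening: 0.063
grip_force: 0.0
```

Call:
step_arm([
  [[0,0,0],0],
  [[0,0,0],0],
  [[0,0,0],0],
  [[0,0,0],0],
], hand=135, squeeze=10)

```text
time: 3.28
tool_pos: [0.5475, -0.2204, 0.121]
tool_rot: [3.14, 0.001, 1.367]
contact_force: [-1.6, -0.8, 6.5]
opening: 0.0527
grip_force: 10.0
```

Call:
step_arm([
  [[0,0,-0.15],0],
  [[0,0,-0.4],0],
  [[0,0,-0.8],0],
  [[0,0,-1.3],0],
  [[0,0,-1.8],0],
  [[0,0,-2.0],0],
  [[0,0,-2.0],0],
])

```text
time: 4.15
tool_pos: [0.5474, -0.2203, 0.2408]
tool_rot: [3.14, 0.001, 1.367]
contact_force: [0.0, 0.6, -0.8]
opening: 0.0524
grip_force: 10.0
```

```bash
python3 - <<'E'
from h import *
c=shot('side','s2.png')
im=c['pixels']
cv2.imwrite('pics/s2c.png',cv2.resize(im[120:370,220:420],None,fx=2.2,fy=2.2)[:,:,::-1])
E
```

```text
(no output)
```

View pics/s2c.png

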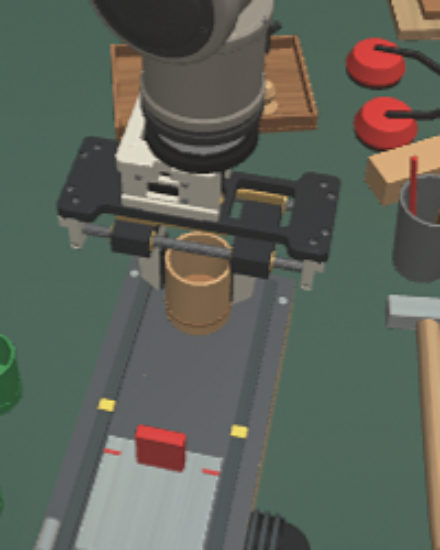

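The cup is held upright, clear of the box, between the pads (side crop about 198,280). I'll carry it towards the tray.

Call:
step_arm([
  [[0.3,-0.1,0],0],
  [[0.9,-0.3,0],0],
  [[1.7,-0.6,0],0],
  [[2.6,-0.9,0],0],
  [[3.5,-1.2,0],0],
  [[4.4,-1.5,0],0],
  [[5.1,-1.8,0],0],
  [[5.5,-1.95,0],0],
  [[5.7,-2.0,0],0],
  [[5.7,-2.0,0],0],
])

```text
time: 5.45
tool_pos: [0.4986, 0.1396, 0.2396]
tool_rot: [-3.141, 0.001, 1.368]
contact_force: [0.1, -0.4, -0.9]
opening: 0.0523
grip_force: 10.0
```

```bash
python3 - <<'E'
from h import *
s=robot.observe(); print(s['time'],s['tool_pos'],s['tool_rot'],s['grip_force'])
w=shot('wrist','w3.png')
for p in [(.4367,.2944,.025),(.6814,.3228,.025),(.455,.145,.025),(.506,.227,.006)]: print(proj(w,p))
E
```

```text
5.45 [0.49855037 0.13956243 0.23960455] [-3.14076743e+00  5.05820515e-04  1.36817687e+00] 9.99986001290381
(np.float64(239.01709716811996), np.float64(57.71100716381554))
(np.float64(455.9394984829687), np.float64(-20.408454870471985))
(np.float64(286.37081914752014), np.float64(182.16038652777164))
(np.float64(312.9042811666494), np.float64(106.23776658191129))
```

View pics/w3.png

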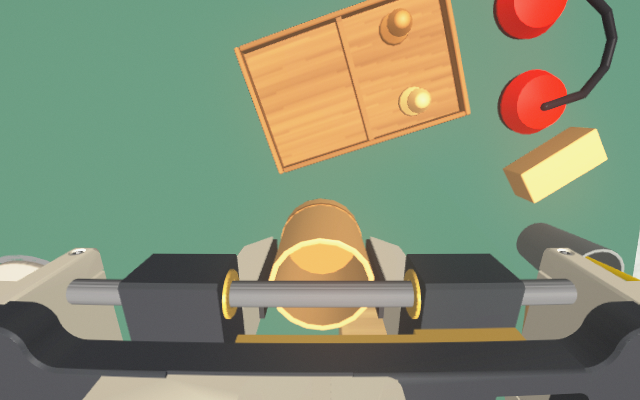

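The tray's empty half has corners at (236,49), (281,172), (370,140) and (337,17) in the wrist view. The cup is still upright in the jaws.

```bash
python3 - <<'E'
from h import *
s=robot.observe(); w=shot('wrist')
P=np.array([onz(w,p,.025) for p in [(236,49),(281,172),(370,140),(337,17)]]); print(P.round(4)); t=P.mean(0); print(t)
d=t-s['tool_pos']; d[2]=.054-s['tool_pos'][2]; print((tr(s).T@d/.06).round(2))
E
```

```text
[[0.4363 0.3029 0.025 ]
 [0.4519 0.1581 0.025 ]
 [0.5656 0.1742 0.025 ]
 [0.5517 0.3108 0.025 ]]
[0.50138741 0.2365045  0.025     ]
[ 1.61 -0.29  3.09]
```

Call:
step_arm([
  [[0.6,-0.1,0],0],
  [[1.3,-0.24,0.3],0],
  [[1.61,-0.29,0.9],0],
  [[1.61,-0.29,1.6],0],
  [[1.61,-0.29,2.3],0],
  [[1.61,-0.29,2.8],0],
  [[1.61,-0.29,2.95],0],
  [[1.61,-0.29,3.02],0],
  [[1.61,-0.29,3.05],0],
  [[1.61,-0.29,3.07],0],
])

```text
time: 6.8
tool_pos: [0.5022, 0.2372, 0.0568]
tool_rot: [3.14, -0.001, 1.367]
contact_force: [0.7, -0.3, -0.5]
opening: 0.0524
grip_force: 10.0
```

Call:
step_arm([
  [[0,0,0.02],0],
  [[0,0,0.03],0],
])

```text
time: 7.05
tool_pos: [0.5016, 0.2372, 0.0543]
tool_rot: [3.141, -0.0, 1.367]
contact_force: [1.0, 0.0, -2.1]
opening: 0.052
grip_force: 10.0
```

Call:
step_arm([
  [[0,0,0.015],0],
  [[0,0,0.03],0],
  [[0,0,0.03],0],
])

```text
time: 7.42
tool_pos: [0.5016, 0.2372, 0.053]
tool_rot: [3.141, -0.0, 1.367]
contact_force: [-1.8, -0.4, 5.7]
opening: 0.0522
grip_force: 10.0
```

The cup has touched the tray floor (+5.7 N upward), so I release it gently.

Call:
step_arm([
  [[0,0,0],0],
  [[0,0,0],0],
  [[0,0,0],0],
  [[0,0,-0.3],0],
  [[0,0,-0.9],0],
  [[0,0,-1.7],0],
  [[0,0,-2.5],0],
  [[0,0,-3.0],0],
  [[0,0,-3.0],0],
], hand=70)

```text
time: 8.55
tool_pos: [0.5026, 0.2375, 0.2348]
tool_rot: [3.137, -0.003, 1.367]
contact_force: [0.1, 0.5, -0.5]
opening: 0.0665
grip_force: 0.0
```

```bash
python3 - <<'E'
from h import *
s=robot.observe(); print(s['tool_pos'],s['tool_rot'],s['qpos'])
m=np.array([.5268,-.2533]); u=np.array([.203,.979]); t=m-.04*u
d=np.r_[t,.235]-s['tool_pos']; print(t,(tr(s).T@d/.06).round(2))
E
```

```text
[0.50262549 0.23749422 0.23476811] [ 3.13683004e+00 -2.56347048e-03  1.36685947e+00] [ 3.03584553e-01  4.02746610e-01  1.45704377e+00 -7.77028341e-05
  1.27639410e+00  5.07549858e-01]
[ 0.51868 -0.29246] [-8.6   2.05 -0.02]
```

Call:
step_arm([
  [[-0.4,0.1,0],0.1],
  [[-1.3,0.3,0],0.28],
  [[-2.3,0.55,0],0.46],
  [[-3.3,0.8,0],0.64],
  [[-4.3,1.0,0],0.82],
  [[-5.3,1.25,0],1.0],
  [[-6.3,1.5,0],1.18],
  [[-7.2,1.7,0],1.36],
  [[-8.0,1.9,0],1.5],
  [[-8.6,2.05,0],1.571],
])

```text
time: 9.8
tool_pos: [0.5166, -0.295, 0.2303]
tool_rot: [-3.141, 0.003, -0.209]
contact_force: [-0.1, -0.4, -0.3]
opening: 0.0667
grip_force: 0.0
```

Call:
step_arm([
  [[0,0,0],0],
  [[0,0,0],0],
])

```text
time: 10.05
tool_pos: [0.517, -0.2923, 0.231]
tool_rot: [-3.14, 0.002, -0.204]
contact_force: [0.5, 0.1, -0.5]
opening: 0.0665
grip_force: 0.0
```

```bash
python3 - <<'E'
from h import *
s=robot.observe(); print(s['time'],s['tool_pos'],s['tool_rot'],s['qpos'])
d=np.r_[.51868,-.29246,.106]-s['tool_pos']; print((tr(s).T@d/.06).round(3), tr(s).round(3))
c=shot('side','s4.png'); cv2.imwrite('pics/s4c.png',cv2.resize(c['pixels'][120:370,220:420],None,fx=2.2,fy=2.2)[:,:,::-1])
E
```

```text
10.05 [ 0.51699464 -0.29225709  0.23100159] [-3.14020816e+00  2.21574975e-03 -2.03575190e-01] [-6.43673957e-01  4.80003048e-01  1.34316765e+00  3.18478998e-04
  1.32101642e+00  1.13061997e+00]
[3.300e-02 1.000e-03 2.083e+00] [[ 0.979 -0.202 -0.002]
 [-0.202 -0.979  0.002]
 [-0.002 -0.001 -1.   ]]
```

View pics/s4c.png

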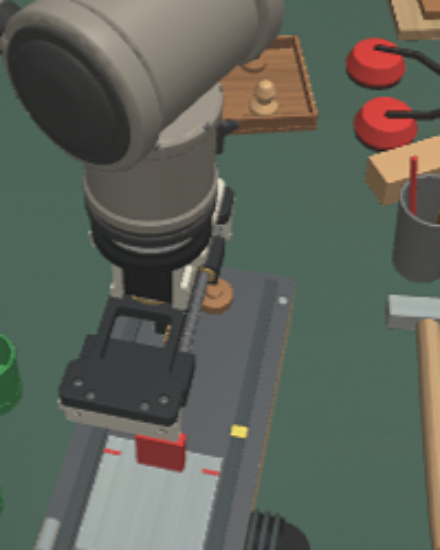

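The gripper is turned across the tab, with the tab at (161,450) in the crop and both pointers visible. I go down and pinch.

Call:
step_arm([
  [[0.03,0,0.5],0],
  [[0.03,0,1.1],0],
  [[0.03,0,1.6],0],
  [[0.03,0,1.9],0],
  [[0.03,0,2.06],0],
  [[0.03,0,2.06],0],
  [[0.03,0,2.06],0],
])

```text
time: 10.98
tool_pos: [0.5198, -0.2935, 0.1097]
tool_rot: [3.141, -0.002, -0.204]
contact_force: [0.3, 0.1, 0.2]
opening: 0.0662
grip_force: 0.0
```

Call:
step_arm([
  [[0,0,0],0],
  [[0,0,0],0],
  [[0,0,0],0],
  [[0,0,0],0],
  [[0,0,0],0],
  [[0,0,0],0],
], hand=255, squeeze=40)

```text
time: 11.72
tool_pos: [0.5193, -0.2925, 0.1087]
tool_rot: [-3.14, 0.0, -0.205]
contact_force: [1.5, 0.8, 3.8]
opening: 0.0122
grip_force: 40.0
```

Pinched on the 12 mm tab. I slide it 40 mm to the gate's +y, which is tool −y.

Call:
step_arm([
  [[0,-0.06,0],0],
  [[0,-0.16,0],0],
  [[0,-0.27,0],0],
  [[0,-0.38,0],0],
  [[0,-0.49,0],0],
  [[0,-0.58,0],0],
  [[0,-0.64,0],0],
  [[0,-0.667,0],0],
  [[0,-0.667,0],0],
  [[0,-0.667,0],0],
])

```text
time: 12.98
tool_pos: [0.5272, -0.2554, 0.1087]
tool_rot: [3.139, -0.0, -0.204]
contact_force: [-2.4, -7.8, -2.2]
opening: 0.0114
grip_force: 40.0
```

```bash
python3 - <<'E'
from h import *
s=robot.observe(); print(s['time'],s['tool_pos'],s['contact_force'],s['grip_force'],s['opening'])
u=np.array([.203,.979]); print('travel',(s['tool_pos'][:2]-[.5193,-.2925])@u,'to mark',(np.array([.5268,-.2533])-s['tool_pos'][:2])@u)
for n in('side','wrist','scene'):
    c=shot(n,n+'5.png'); hsv=cv2.cvtColor(c['pixels'],cv2.COLOR_RGB2HSV)
    for nm,lo,hi,z in (('y',(22,150,150),(35,255,255),.08),('r',(0,150,60),(6,255,255),.078)):
        k,l,st,ce=cv2.connectedComponentsWithStats(cv2.inRange(hsv,lo,hi))
        for i in range(1,k):
            p=onz(c,ce[i],z)
            if st[i][4]>4 and .44<p[0]<.61 and -.31<p[1]<-.2: print(n,nm,ce[i].round(1),st[i],p.round(4),'gate y rel',((p[:2]-[.5268,-.2533])@u).round(4))
a=cv2.imread('pics/side5.png')[230:370,220:380]; b=cv2.imread('pics/scene5.png')[120:360,200:480]
a=cv2.resize(a,None,fx=3,fy=3);b=cv2.resize(b,(b.shape[1]*420//240,420)); b=b[:,:480][:, -320:]
cv2.imwrite('pics/c5.png',np.hstack([a[:420],b]))
E
```

```text
12.975 [ 0.52715849 -0.25540651  0.10871476] [-2.4096892  -7.75223469 -2.24604381] 40.0031840801239 0.011421162114874223
travel 0.037909799220492486 to mark 0.001989500779507483
side r [319.2 315.6] [317 315   6   2   8] [ 0.5667 -0.2639  0.078 ] gate y rel -0.0023
wrist y [317.5 153.6] [309 143  18  22 394] [ 0.5838 -0.265   0.08  ] gate y rel 0.0001
wrist y [294.1 289.2] [293 283   3  13  16] [ 0.4982 -0.2307  0.08  ] gate y rel 0.0164
wrist y [347.6 286.1] [347 282   2   9  11] [ 0.4931 -0.2664  0.08  ] gate y rel -0.0197
wrist y [294.2 309.7] [293 304   3  14  27] [ 0.4821 -0.2269  0.08  ] gate y rel 0.0168
wrist y [347.8 311.5] [347 306   3  12  25] [ 0.473  -0.2629  0.08  ] gate y rel -0.0203
wrist y [317.8 321.4] [311 315  15  14 205] [ 0.4691 -0.2408  0.08  ] gate y rel 0.0005
wrist r [321.1 179.5] [320 169   4  23  73] [ 0.5679 -0.2638  0.078 ] gate y rel -0.0019
wrist r [321.  250.6] [ 309  217   25   64 1444] [ 0.5217 -0.2541  0.078 ] gate y rel -0.0018
wrist r [321.2 310.1] [310 307  23   8 163] [ 0.4764 -0.2448  0.078 ] gate y rel -0.0019
scene y [279.1 143.8] [277 143   5   3  11] [ 0.4696 -0.2423  0.08  ] gate y rel -0.0008
scene y [239.7 156.9] [237 156   6   3  13] [ 0.5845 -0.2664  0.08  ] gate y rel -0.0011
scene r [256.6 146.2] [251 137  16  17 112] [ 0.5191 -0.2797  0.078 ] gate y rel -0.0274
```

View pics/c5.png

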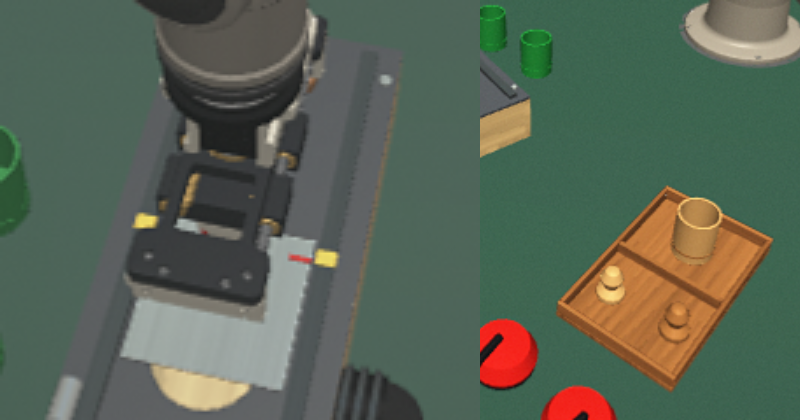

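The cup stands upright in the tray's empty half (crop 697,230). The right pointer nearly meets its yellow mark (crop 300–325,258), and the measurements agree it is about 2 mm short, so I nudge it on.

Call:
step_arm([
  [[0,-0.02,0],0],
  [[0,-0.036,0],0],
  [[0,-0.036,0],0],
  [[0,-0.036,0],0],
  [[0,-0.036,0],0],
])

```text
time: 13.75
tool_pos: [0.5276, -0.2534, 0.1087]
tool_rot: [3.139, -0.0, -0.204]
contact_force: [-1.2, -8.6, -2.7]
opening: 0.0116
grip_force: 40.0
```

```bash
python3 - <<'E'
from h import *
u=np.array([.203,.979]); s=robot.observe(); print(s['tool_pos'],s['contact_force'],s['grip_force'],(s['tool_pos'][:2]-[.5193,-.2925])@u)
for n in('side','wrist'):
    c=shot(n); hsv=cv2.cvtColor(c['pixels'],cv2.COLOR_RGB2HSV)
    for nm,lo,hi,z in (('y',(22,150,150),(35,255,255),.08),('r',(0,150,60),(6,255,255),.078)):
        k,l,st,ce=cv2.connectedComponentsWithStats(cv2.inRange(hsv,lo,hi))
        for i in range(1,k):
            p=onz(c,ce[i],z); g=(p[:2]-[.5268,-.2533])@u
            if st[i][4]>4 and .44<p[0]<.61 and abs(g)<.01: print(n,nm,ce[i].round(1),st[i][4],'gate y rel',g.round(4))
E
```

```text
[ 0.52760115 -0.25339033  0.10870737] [-1.22663122 -8.55387356 -2.70788826] 40.003382563591 0.03997349996514754
side r [319.7 314.8] 9 gate y rel -0.0004
wrist y [321.  153.6] 372 gate y rel 0.0001
wrist y [320.5 321.5] 196 gate y rel 0.0006
wrist r [321.1 179.6] 72 gate y rel 0.0001
wrist r [321.  250.6] 1446 gate y rel 0.0002
wrist r [321.  310.1] 162 gate y rel 0.0002
```

The pointers meet the marks within 0.5 mm and the spring force is steady near 9 N, so I hand in.

```bash
python3 -c "
from h import *
print(robot.hand_in())"
```

```text
the job is handed in; nothing more can be done
None
```

I stood the cup upright in the tray's empty half, gripping it with 10 N per finger, and handed in at about 14 s with the shutter pinched at half opening, its pointers within 0.5 mm of the yellow marks.

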